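# Move the sample cell from its stand into the light path

## Task

Lift the windowed sample cell off its little steel stand by the handle and set it down, upright and gently, on the middle of the square pad between the lamp and the detector of the light bench, turned so that its two glass windows face the lamp and the detector squarely. Keep your fingers off the glass, do not drop or tip the cell, and leave the small bottle and the eyepiece where they stand.

Things in the scene. Friction and masses are not known exactly. Their poses are not given: they have to be found in the camera images.
- cell: Sample cell: empty open-topped box 60 x 60 mm, 80 mm high, about 0.34 kg (it varies); steel walls on its own +x and -x sides, a clear glass window on its +y and -y sides; either window may face the lamp. A stiff handle arches over it from steel wall to steel wall, so its bar runs along the cell's x. Origin: centre of the underside; z up.
- handle: The cell's handle, fixed to it; origin at the centre of the cell's black handle bar, 118 mm above its underside; axes as the cell's. The bar is 12 mm wide (y) and 12 mm high, with 44 mm of grip length (x) and 32 mm of open space below it; close the fingers on it along y.
- window_a: The glass window on the cell's +y side, 52 mm wide and 62 mm high, fixed to the cell; origin at its centre, 28 mm from the cell's axis and 43 mm above its underside. Not to be touched.
- window_b: The glass window on the cell's -y side, same as the other; origin at its centre. Not to be touched.
- stand: The fixed steel stand on four legs, 96 x 96 mm, that the cell stands on at the start. Origin: centre of the underside, on the table. The cell's underside rests at z = 60 mm, inside a lip that is 4 mm high and encloses 80 x 80 mm.
- light_bench: Fixed light bench: aluminium base 104 mm (x) by 270 mm (y, the light path). A grey finned lamp housing (72 mm wide, top at z = 89 mm) stands at its -y end, a smaller black detector (top at z = 74 mm) at its +y end; lamp snout and detector tube end at y = -78 and +84 mm, their axis at x = 0, z = 53 mm. Origin: centre of the underside, on the table.
- pad (a point): Centre of the top of the bench's dark square pad, 90 x 90 mm, midway on the base, 13 mm above the table; axes as the bench's. The cell shall stand on it.
- dropper_bottle: A small loose brown dropper bottle, 28 mm across and 70 mm high, beside the stand; leave it alone. Origin: centre of the underside.
- spare_eyepiece: A loose black microscope eyepiece, 41 mm across and 52 mm high, in front of the light bench; leave it alone. Origin: centre of the underside.

How it is judged:
By the outcome, as a careful person would: the job done as asked, in the order asked, and still so for the second after the job is handed in, with the robot touching nothing.
It also fails if it takes over 48 s, if anything falls off the work surface, if the arm or the gripper's body presses on something with over 40 N, if the wrist force passes 120 N, or if a joint passes its speed limit or range.

## Robot

A 6-joint arm with a two-finger parallel gripper is mounted at the origin on the work surface; the furniture and walls round the work are solid. World frame = base frame: x ahead of the robot, y to its left, z up, the work surface at z = 0. Lengths are in m, angles in rad, forces in N, time in s.
With the tool pointing down it reaches from about 0.35 to 0.975 m from the base axis. Payload 4.9 kg.
Tool frame: the origin (TCP) lies at the very end of the fingers, on their centre line; the grasp point (between the pads) lies 19 mm behind it (ctrl.grasp_offset is the distance from the TCP to the grasp point, in m); z points along the fingers, y is the line along which they close (so a half turn about z gives the same grasp; the last joint's range is limited). The gripper opens to 85 mm and grips with 20 to 120 N. Pads are 22 mm wide; open, the fingers measure 114 mm over their backs; the gripper's body (76 mm by 85 mm) begins 54 mm behind the grasp point. The pads swing forward as they close: fully open they stand 13 mm farther back than shut.
Start: joints at [1.125, 0.053, 1.613, -0, 1.476, -0.119], TCP at [0.201, 0.592, 0.231] pointing down, gripper open.
Joint ranges: [-3.01, 3.01], [-1.01, 2.22], [0.06, 2.58], [-1.02, 4.17], [0.09, 2.62], [-3.14, 3.14]. Speed limits (rad/s): [2.57, 2.57, 3.14, 3.14, 3.14, 3.14].

## Interface

Orientations are given as a rotation vector (axis times angle).
In Python, from station import ctrl, optics gives the robot as it stands.
- The arm moves only by the shell command python3 -m handwheel 'ROWS' [OPENING] [FORCE]. ROWS is JSON, a list of rows, each an object of numbers: "tx", "ty", "tz": the shift along the tool's x, y, z in mm; "roll": the turn about the tool's z in rad. A call has 1 to 12 rows; each row shifts and turns the commanded pose from where the row before left it, along the tool's axes as they then stand; what a row does not reach is not made up. A row lasts 1/12 s, in which the tool goes at most 41.7 mm and 7.16 degrees, less where a joint would pass 70% of its speed; a pose out of reach is approached as far as the arm can. A call with a gripper value outside its range is refused whole. OPENING is the finger opening in mm, from 0 to 85.4, set as the call begins (- or left out, the last holds). The fingers move at their own pace and stop on an object; FORCE is the grip in N (left out, the last holds). Time passes only in rows, so rows that do not move let the fingers close. It gives the time, the measured TCP pose, the force, the opening and the grip force at its end, in the units of the state.
- ctrl.get_obs(): the state, without advancing time (a new reading comes with each control period).
- optics.get_image(name): name is "scene" or "top" or "wrist"; returns (picture, depth): 480x640x3 uint8, red, green, blue; 480x640 float32, m along the optical axis (not along the pixel's ray), 0 where there is no reading.
- optics.camera_params(name): a dict with "mtx" (3x3 intrinsics, pixels), "extrinsics" (4x4, takes a point from camera to world coordinates); the wrist camera has in their place "tool_from_camera" (4x4, takes a point from camera to tool coordinates, whose origin is the TCP and whose axes are the flange's). Camera axes: x right, y down, z forward; pixel columns grow to the right and rows downward; lengths in m; the calibration is good to about 2 mm. A picture is of the moment at which its call begins: read the wrist's pose just before it. camera_params takes no time and is no camera call.
- ctrl.finish_job(): hands the job in; it is judged then, once.
The state is a dict: "t": time; "q": joint angles; "dq": joint speeds; "effort": joint torques, N m; "tool_pos": TCP position; "tool_rot": TCP orientation; "contact_force": force on the tool from outside, world axes, zero at the start; "wrist_torque": the same for the moment, N m; "opening": finger opening in m; "grip_force": force on a finger pad.
Only numpy, scipy, OpenCV 4.12 (cv2) and the standard library are available. Lean on these libraries where they do the work, as an engineer would, in place of code of your own. Each camera call takes 0.05 s, during which the arm holds its last target. There are 200 camera calls.

## Working session

There is one attempt and no reset: what is moved stays moved. The work goes in short steps, Python scripts to look and compute and a shell command to move; the robot and the scene stay as the last step left them, time stands still between calls to the robot, and variables do not carry over. Pictures are saved under pics/ and viewed, at most 10 in all, crops included, and the job is handed in when it is done.

```bash
ls; mkdir -p pics
python3 - <<'E'
from station import ctrl, optics
import cv2,numpy as np
o=ctrl.get_obs();print({k:np.round(v,3) for k,v in o.items()},ctrl.grasp_offset)
for n in("top","scene"):
    im,d=optics.get_image(n);cv2.imwrite(f"pics/{n}.png",im[:,:,::-1]);np.save(n,d)
    p=optics.camera_params(n);print(n,p["mtx"].round(1).tolist(),p["extrinsics"].round(3).tolist())
E
```

```text
pics
{'t': np.float64(0.0), 'q': array([ 1.125,  0.053,  1.614, -0.   ,  1.476, -0.119]), 'dq': array([-0.   , -0.001, -0.001,  0.001, -0.001,  0.   ]), 'effort': array([ 1.0000e-03, -3.9370e+01, -3.7017e+01, -0.0000e+00,  7.0000e-03,
       -0.0000e+00]), 'tool_pos': array([0.2  , 0.591, 0.23 ]), 'tool_rot': array([-5.110e-01, -3.099e+00,  3.000e-03]), 'contact_force': array([-0.4  , -0.274, -0.324]), 'wrist_torque': array([-0.018,  0.053,  0.041]), 'grip_force': np.float64(0.0), 'opening': np.float64(0.085)} 0.0187
top [[534.7, 0.0, 320.4], [0.0, 534.7, 247.0], [0.0, 0.0, 1.0]] [[-0.107, -0.973, 0.204, 0.266], [-0.994, 0.103, -0.029, 0.0], [0.007, -0.206, -0.978, 0.998], [0.0, 0.0, 0.0, 1.0]]
scene [[546.5, 0.0, 310.6], [0.0, 546.5, 235.7], [0.0, 0.0, 1.0]] [[0.684, -0.481, 0.549, -0.051], [-0.729, -0.467, 0.5, -0.476], [0.016, -0.742, -0.67, 0.749], [0.0, 0.0, 0.0, 1.0]]
```

View pics/top.png

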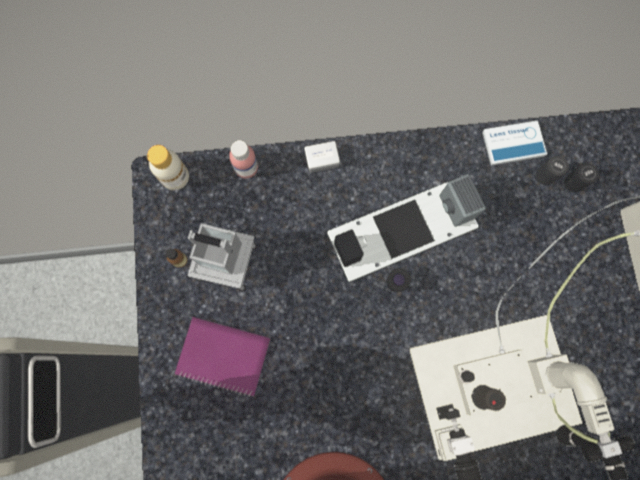

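View pics/scene.png

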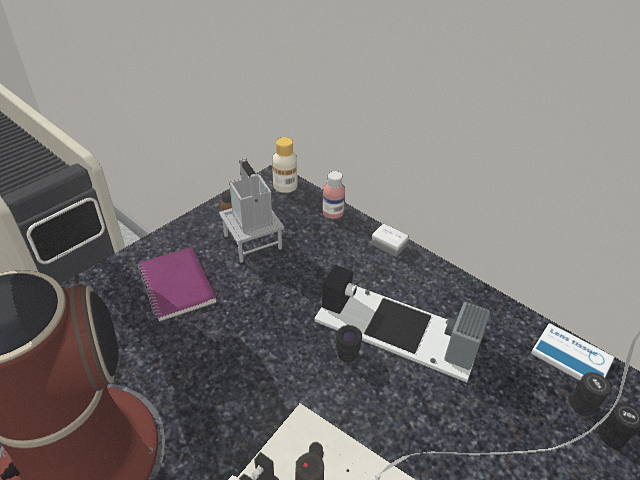

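The top view shows the cell handle at about (208,240), the stand at (221,256), the bottle at (177,258), the pad at (404,228) and the eyepiece at (399,280). I'll enlarge the cell and the bench.

Run:
```python
import cv2,numpy as np
im=cv2.imread("pics/top.png")
a=cv2.resize(im[215:295,160:270],None,fx=5,fy=5,interpolation=cv2.INTER_CUBIC)
b=cv2.resize(im[170:290,320:490],None,fx=4.5,fy=4.5,interpolation=cv2.INTER_CUBIC)
cv2.imwrite("pics/a.png",a);cv2.imwrite("pics/b.png",b)
```

```text
(no output)
```

View pics/a.png

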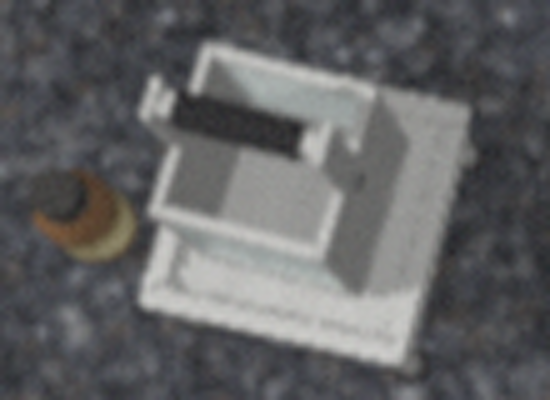

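View pics/b.png

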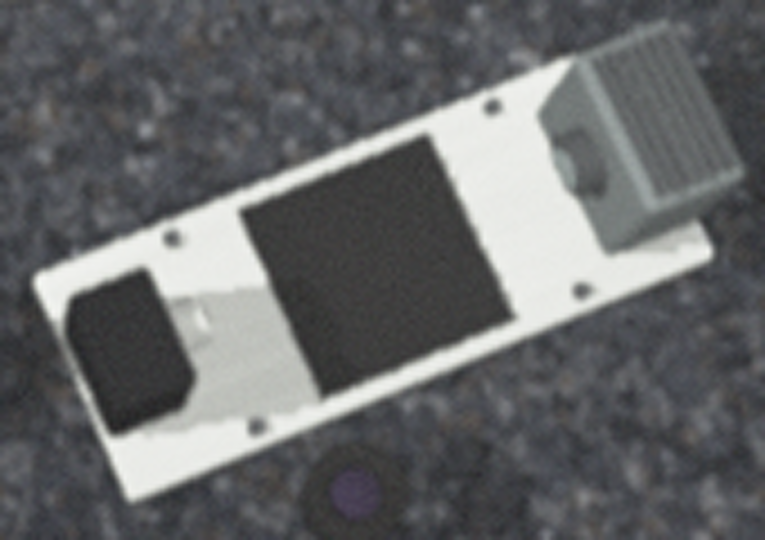

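The crops show the cell's rim corners at (205,45),(380,88),(325,252),(150,212) and the bar running from (175,108) to (303,142). Pad corners are at (240,211),(430,134),(515,318),(320,398).

```bash
cat > h.py <<'E'
import numpy as np
from station import ctrl, optics
def ray(name,uv,z,T=None):
    p=optics.camera_params(name);T=p["extrinsics"] if T is None else T
    uv=np.asarray(uv,float);d=np.c_[uv,np.ones(len(uv))]@np.linalg.inv(p["mtx"]).T@T[:3,:3].T
    s=(z-T[2,3])/d[:,2];return T[:3,3]+d*s[:,None]
def ang(v): return np.degrees(np.arctan2(v[1],v[0]))
E
python3 - <<'E'
from h import *
from scipy.spatial.transform import Rotation as R
def quad(n,c,z):
    P=ray("top",c,z)[:,:2];e=[P[(i+1)%4]-P[i] for i in range(4)]
    print(n,P.mean(0).round(4),"sides mm",[round(np.linalg.norm(x)*1e3,1) for x in e],"ang",[round(ang(x),1) for x in e])
quad("rim",np.array([(205,45),(380,88),(325,252),(150,212)])/5+(160,215),.14)
quad("pad",np.array([(240,211),(430,134),(515,318),(320,398)])/4.5+(320,170),.013)
B=ray("top",np.array([(175,110),(303,142)])/5+(160,215),.184);print("bar",B.mean(0).round(4),np.linalg.norm(B[1]-B[0]),ang(B[1]-B[0]))
d=np.load("top.npy");T=optics.camera_params("top");K=T["mtx"]
for u,v in((208,240),(404,229)):
    z=np.median(d[v-1:v+2,u-1:u+2]);print(T["extrinsics"]@np.r_[np.linalg.inv(K)@[u,v,1]*z,1])
M=R.from_rotvec(ctrl.get_obs()["tool_rot"]).as_matrix();print(M.round(3));print("tool y ang",ang(M[:,1]))
print(optics.camera_params("wrist")["tool_from_camera"].round(3))
E
```

```text
rim [0.4679 0.1496] sides mm [np.float64(60.0), np.float64(57.1), np.float64(58.9), np.float64(58.2)] ang [np.float64(-110.1), np.float64(157.5), np.float64(70.9), np.float64(-21.4)]
pad [ 0.4905 -0.1895] sides mm [np.float64(88.7), np.float64(86.8), np.float64(89.7), np.float64(86.6)] ang [np.float64(-73.5), np.float64(-164.0), np.float64(106.3), np.float64(15.3)]
bar [0.4656 0.1495 0.184 ] 0.04150274150781067 -110.30784776979863
[0.46593758 0.14918242 0.18388987 1.        ]
[ 0.48992578 -0.19015733  0.01316702  1.        ]
[[-0.947  0.321 -0.001]
 [ 0.321  0.947 -0.002]
 [ 0.    -0.002 -1.   ]]
tool y ang 71.2768665007023
[[ 0.001 -0.96  -0.281  0.069]
 [ 1.     0.001  0.     0.001]
 [-0.    -0.281  0.96  -0.143]
 [ 0.     0.     0.     1.   ]]
```

```bash
python3 -m handwheel '[{"tx":-15,"ty":-12},{"tx":-30,"ty":-25},{"tx":-34,"ty":-28},{"tx":-31,"ty":-26},{"tx":-31,"ty":-26},{"tx":-31,"ty":-26},{"tx":-31,"ty":-26},{"tx":-31,"ty":-26},{"tx":-31,"ty":-26},{"tx":-31,"ty":-26},{"tx":-31,"ty":-26},{"tx":-31,"ty":-26}]' 85
python3 -m handwheel '[{"tx":-24,"ty":-21},{"tx":-11,"ty":-13,"roll":0.06},{"roll":0.12},{"roll":0.12},{"roll":0.12},{"roll":0.12},{"roll":0.12},{"roll":0.12},{"roll":0.12},{"roll":0.12},{"roll":0.12},{"roll":0.12}]'
python3 -m handwheel '[{"roll":0.12},{"roll":0.12},{"roll":0.12},{"roll":0.07},{}]'
python3 - <<'E'
from h import *
import cv2
from scipy.spatial.transform import Rotation as R
o=ctrl.get_obs();M=R.from_rotvec(o["tool_rot"]).as_matrix();print(o["t"],o["tool_pos"],M.round(3),"y",ang(M[:,1]))
im,d=optics.get_image("wrist");cv2.imwrite("pics/w.png",im[:,:,::-1]);np.save("w",d)
T=np.eye(4);T[:3,:3]=M;T[:3,3]=o["tool_pos"];np.save("T",T@optics.camera_params("wrist")["tool_from_camera"])
E
```

```text
0.1 [0.20036092 0.59139192 0.23015789] [[-0.947  0.321 -0.001]
 [ 0.321  0.947 -0.002]
 [ 0.    -0.002 -1.   ]] y 71.2768665007023$[0]: bad value
$[0]: bad value
$[0]: bad value
```

View pics/w.png

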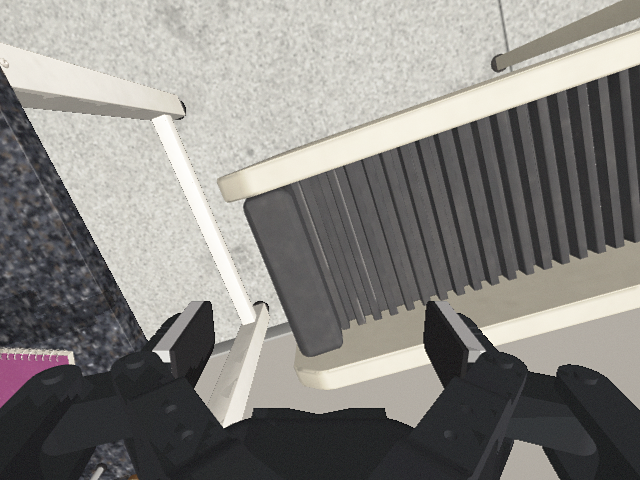

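The rows were refused and the arm hasn't moved: the wrist picture still shows the floor cart beside the table. The rows probably need all four keys, so I'll test that with one row.

```bash
python3 -m handwheel '[{"tx":-15,"ty":-12,"tz":0,"roll":0}]' 85
```

```text
t: 0.23
tool_pos: [0.2097, 0.5767, 0.2306]
tool_rot: [-0.507, -3.099, 0.0]
contact_force: [0.4, -0.5, -0.9]
opening: 0.0852
grip_force: 0.0
```

```bash
python3 -m handwheel '[{"tx":-30,"ty":-25,"tz":0,"roll":0},{"tx":-32,"ty":-26,"tz":0,"roll":0},{"tx":-32,"ty":-26,"tz":0,"roll":0},{"tx":-32,"ty":-26,"tz":0,"roll":0},{"tx":-32,"ty":-26,"tz":0,"roll":0},{"tx":-32,"ty":-26,"tz":0,"roll":0},{"tx":-32,"ty":-26,"tz":0,"roll":0},{"tx":-32,"ty":-26,"tz":0,"roll":0},{"tx":-32,"ty":-26,"tz":0,"roll":0},{"tx":-32,"ty":-26,"tz":0,"roll":0},{"tx":-32,"ty":-26,"tz":0,"roll":0},{"tx":-28,"ty":-36,"tz":0,"roll":0}]'
python3 -m handwheel '[{"tx":0,"ty":0,"tz":0,"roll":0.12},{"tx":0,"ty":0,"tz":0,"roll":0.12},{"tx":0,"ty":0,"tz":0,"roll":0.12},{"tx":0,"ty":0,"tz":0,"roll":0.12},{"tx":0,"ty":0,"tz":0,"roll":0.12},{"tx":0,"ty":0,"tz":0,"roll":0.12},{"tx":0,"ty":0,"tz":0,"roll":0.12},{"tx":0,"ty":0,"tz":0,"roll":0.12},{"tx":0,"ty":0,"tz":0,"roll":0.12},{"tx":0,"ty":0,"tz":0,"roll":0.12},{"tx":0,"ty":0,"tz":0,"roll":0.12},{"tx":0,"ty":0,"tz":0,"roll":0.12}]'
python3 -m handwheel '[{"tx":0,"ty":0,"tz":0,"roll":0.12},{"tx":0,"ty":0,"tz":0,"roll":0.03},{"tx":0,"ty":0,"tz":0,"roll":0},{"tx":0,"ty":0,"tz":0,"roll":0}]'
cat > w.py <<'E'
from h import *
import cv2,sys
from scipy.spatial.transform import Rotation as R
n=sys.argv[1]
o=ctrl.get_obs();M=R.from_rotvec(o["tool_rot"]).as_matrix();print(o["t"],o["tool_pos"],M.round(3),"y",ang(M[:,1]),o["contact_force"],o["grip_force"],o["q"].round(3))
im,d=optics.get_image("wrist");cv2.imwrite(f"pics/{n}.png",im[:,:,::-1]);np.save(n,d)
T=np.eye(4);T[:3,:3]=M;T[:3,3]=o["tool_pos"];np.save(n+"T",T@optics.camera_params("wrist")["tool_from_camera"])
E
python3 w.py w2
```

```text
t: 1.23
tool_pos: [0.4657, 0.1523, 0.2312]
tool_rot: [0.511, 3.099, 0.001]
contact_force: [1.2, -0.1, 1.0]
opening: 0.0848
grip_force: 0.0
t: 2.23
tool_pos: [0.4644, 0.1541, 0.2309]
tool_rot: [-2.434, -1.986, 0.001]
contact_force: [0.5, -1.6, 0.6]
opening: 0.0853
grip_force: 0.0
t: 2.57
tool_pos: [0.4644, 0.1541, 0.231]
tool_rot: [-2.57, -1.807, 0.001]
contact_force: [0.0, 1.2, 0.4]
opening: 0.085
grip_force: 0.0
2.5667 [0.46444096 0.15406444 0.23101836] [[ 0.338  0.941 -0.001]
 [ 0.941 -0.338 -0.   ]
 [-0.    -0.    -1.   ]] y -19.76522605341485 [0.04968172 1.18476459 0.3957286 ] 0.0 [ 0.168 -0.281  1.92   0.     1.503  0.513]
```

View pics/w2.png

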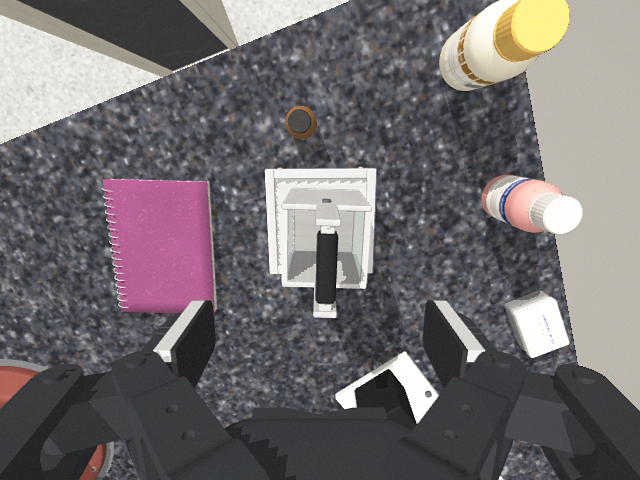

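The wrist view shows the black bar from about (327,232) to (325,306), nearly straight up and down and centred between the fingers.

Run:
```python
from h import *
import cv2
from scipy.spatial.transform import Rotation as R
T=np.load("w2T.npy");im=cv2.imread("pics/w2.png").max(2)
m=np.zeros_like(im);m[225:312,308:345]=(im[225:312,308:345]<55);n,l,s,c=cv2.connectedComponentsWithStats(m)
k=1+s[1:,4].argmax();print(s[k],c[k]);v,u=np.where(l==k)
rows=[np.r_[u[v==r].mean(),r] for r in range(240,298)]
P=ray("wrist",rows,.184,T);f=np.polyfit(P[:,1],P[:,0],1)
ends=ray("wrist",[(327,232),(325,306)],.184,T);c=ends.mean(0);print("bar",ends,c,"len",np.linalg.norm(ends[0]-ends[1]),"ang fit",90-np.degrees(np.arctan(f[0])))
o=ctrl.get_obs();M=R.from_rotvec(o["tool_rot"]).as_matrix()
print("rel tool mm",M.T@(c-o["tool_pos"])*1e3)
```

```text
[ 316  231   22   72 1218] [326.66009852 268.58784893]
bar [[0.47837946 0.17318233 0.184     ]
 [0.46241194 0.13122464 0.184     ]] [0.4703957  0.15220348 0.184     ] len 0.04489330449362314 ang fit 68.3955802945431
rel tool mm [ 0.26216014  6.18966806 47.08676523]
```

```bash
python3 -m handwheel '[{"tx":-1,"ty":4,"tz":8,"roll":0.02},{"tx":0,"ty":0,"tz":12,"roll":0},{"tx":0,"ty":0,"tz":10,"roll":0},{"tx":0,"ty":0,"tz":5,"roll":0},{"tx":0,"ty":0,"tz":0,"roll":0},{"tx":0,"ty":0,"tz":0,"roll":0},{"tx":0,"ty":0,"tz":0,"roll":0}]'
python3 w.py w3
python3 - <<'E'
import cv2
im=cv2.imread("pics/w3.png")[180:420,160:480];cv2.imwrite("pics/w3c.png",cv2.resize(im,None,fx=2.5,fy=2.5,interpolation=cv2.INTER_CUBIC))
E
```

```text
t: 3.2
tool_pos: [0.4682, 0.1518, 0.1965]
tool_rot: [2.588, 1.78, 0.0]
contact_force: [-0.1, 0.3, -0.3]
opening: 0.0852
grip_force: 0.0
3.2 [0.46819247 0.15183799 0.19647921] [[ 0.358  0.934  0.   ]
 [ 0.934 -0.358  0.   ]
 [ 0.     0.    -1.   ]] y -20.962302246197304 [-0.14750473  0.29981948 -0.31912051] 0.0 [ 0.162 -0.25   1.953 -0.     1.438  0.528]
```

View pics/w3c.png

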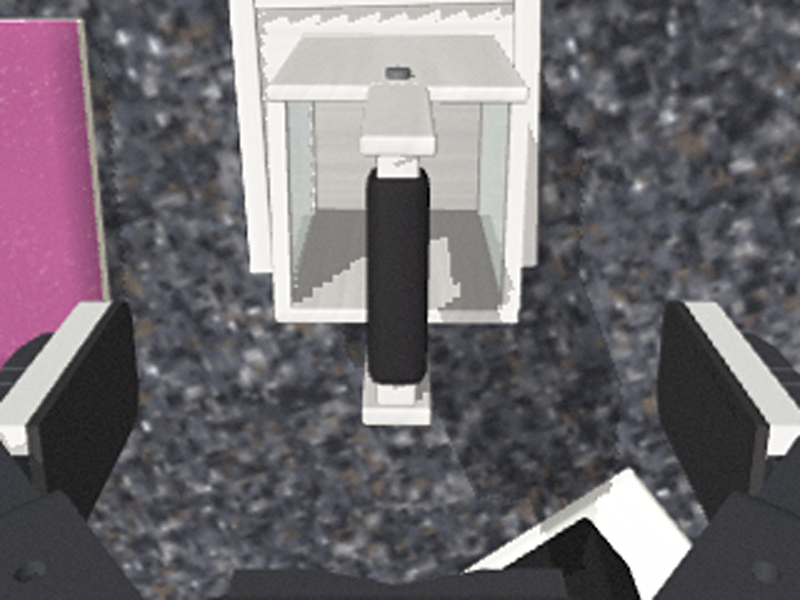

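The bar is centred between the pads (398 against 397.5) and parallel to them. I'll check its position along the bar, then go down.

```bash
python3 - <<'E'
from h import *
T=np.load("w3T.npy");P=ray("wrist",[(319.4,248.8),(318.8,332.8)],.184,T);print(P,P.mean(0),ang(P[0]-P[1]))
M=np.array([[.358,.934],[.934,-.358]]);print(M.T@(P.mean(0)[:2]-[.4682,.1518])*1e3)
E
python3 -m handwheel '[{"tx":0,"ty":0,"tz":8,"roll":0},{"tx":0,"ty":0,"tz":10,"roll":0},{"tx":0,"ty":0,"tz":10,"roll":0},{"tx":0,"ty":0,"tz":7,"roll":0},{"tx":0,"ty":0,"tz":2,"roll":0},{"tx":0,"ty":0,"tz":0,"roll":0},{"tx":0,"ty":0,"tz":0,"roll":0}]'
```

```text
[[0.47897114 0.17334155 0.184     ]
 [0.46327811 0.13302539 0.184     ]] [0.47112462 0.15318347 0.184     ] 68.7315652930779
[2.33917846 2.23631669]
t: 3.83
tool_pos: [0.468, 0.1518, 0.1591]
tool_rot: [-2.588, -1.78, 0.001]
contact_force: [0.3, -0.2, -0.3]
opening: 0.085
grip_force: 0.0
```

```bash
python3 -m handwheel '[{"tx":0,"ty":0,"tz":0,"roll":0},{"tx":0,"ty":0,"tz":0,"roll":0},{"tx":0,"ty":0,"tz":0,"roll":0},{"tx":0,"ty":0,"tz":0,"roll":0},{"tx":0,"ty":0,"tz":0,"roll":0},{"tx":0,"ty":0,"tz":0,"roll":0},{"tx":0,"ty":0,"tz":0,"roll":0},{"tx":0,"ty":0,"tz":0,"roll":0}]' 20 60
python3 -m handwheel '[{"tx":0,"ty":0,"tz":0,"roll":0},{"tx":0,"ty":0,"tz":0,"roll":0},{"tx":0,"ty":0,"tz":0,"roll":0},{"tx":0,"ty":0,"tz":0,"roll":0},{"tx":0,"ty":0,"tz":0,"roll":0},{"tx":0,"ty":0,"tz":0,"roll":0},{"tx":0,"ty":0,"tz":0,"roll":0},{"tx":0,"ty":0,"tz":0,"roll":0}]' 0 60
```

```text
t: 4.5
tool_pos: [0.4681, 0.1518, 0.1593]
tool_rot: [2.589, 1.78, 0.0]
contact_force: [0.1, 0.1, -0.3]
opening: 0.0201
grip_force: 0.0
t: 5.17
tool_pos: [0.4683, 0.1518, 0.1595]
tool_rot: [2.588, 1.78, 0.001]
contact_force: [1.5, 0.1, 0.8]
opening: 0.0108
grip_force: 59.6
```

```bash
python3 -m handwheel '[{"tx":0,"ty":0,"tz":-2,"roll":0},{"tx":0,"ty":0,"tz":-4,"roll":0},{"tx":0,"ty":0,"tz":-7,"roll":0},{"tx":0,"ty":0,"tz":-10,"roll":0},{"tx":0,"ty":0,"tz":-10,"roll":0},{"tx":0,"ty":0,"tz":-10,"roll":0},{"tx":0,"ty":0,"tz":-10,"roll":0},{"tx":0,"ty":0,"tz":-10,"roll":0},{"tx":0,"ty":0,"tz":-7,"roll":0},{"tx":0,"ty":0,"tz":-4,"roll":0},{"tx":0,"ty":0,"tz":-1,"roll":0},{"tx":0,"ty":0,"tz":0,"roll":0}]'
```

```text
t: 6.17
tool_pos: [0.4681, 0.1518, 0.2345]
tool_rot: [2.589, 1.78, 0.0]
contact_force: [0.3, -0.1, -3.4]
opening: 0.0108
grip_force: 59.0
```

```bash
python3 w.py w4
python3 - <<'E'
import cv2
im=cv2.imread("pics/w4.png")[180:420,160:480];cv2.imwrite("pics/w4c.png",cv2.resize(im,None,fx=2.5,fy=2.5,interpolation=cv2.INTER_CUBIC))
E
```

```text
6.1667 [0.46810973 0.15180754 0.2345229 ] [[ 0.358  0.934  0.   ]
 [ 0.934 -0.358  0.   ]
 [ 0.     0.    -1.   ]] y -20.969538138253963 [ 0.30827623 -0.1189293  -3.36555373] 59.007824063301086 [ 0.162 -0.276  1.91  -0.     1.507  0.528]
```

View pics/w4c.png

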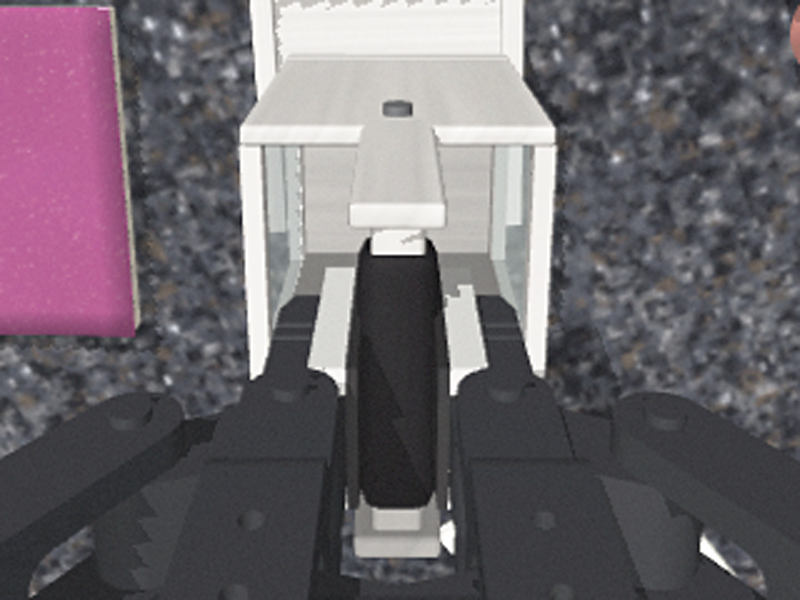

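The cell hangs upright and square in the fingers (rim level at row 127, bar between the pads, clear of the glass). Next I'll work out the bar's offset in the tool and the carry move.

Run:
```python
from h import *
T=np.load("w4T.npy");P=ray("wrist",np.array([(398,240),(396.5,508)])/2.5+(160,180),.259,T)
M=np.array([[.358,.934],[.934,-.358]]);t=np.array([.4681,.1518])
print("bar in tool",(P[:,:2]-t)@M*1e3,(P.mean(0)[:2]-t)@M*1e3)
# rim near-camera edge: outer corners z=.2145 (cell +x wall, 30 mm)
Q=ray("wrist",np.array([(241,129),(555,129)])/2.5+(160,180),.2145,T);print("rim",(Q[:,:2]-t)@M*1e3)
for s in ([.4905,-.1895],): print("to pad",(np.array(s)-t)@M*1e3)
```

```text
bar in tool [[ 25.43342618   2.20944671]
 [-19.64281821   2.03508109]] [2.89530398 2.1222639 ]
rim [[ 30.07625178 -27.39898483]
 [ 30.12230601  31.99184867]]
to pad [-310.755  143.107]
```

```bash
python3 -m handwheel '[{"tx":-6,"ty":3,"tz":0,"roll":0},{"tx":-13,"ty":6,"tz":0,"roll":0},{"tx":-20,"ty":9,"tz":0,"roll":0},{"tx":-25,"ty":11,"tz":0,"roll":0},{"tx":-25,"ty":11,"tz":0,"roll":0},{"tx":-25,"ty":11,"tz":0,"roll":0},{"tx":-25,"ty":12,"tz":0,"roll":0},{"tx":-25,"ty":12,"tz":0,"roll":0},{"tx":-25,"ty":12,"tz":0,"roll":0},{"tx":-25,"ty":12,"tz":0,"roll":0},{"tx":-25,"ty":12,"tz":0,"roll":0},{"tx":-25,"ty":11,"tz":0,"roll":0}]'
python3 -m handwheel '[{"tx":-20,"ty":9,"tz":0,"roll":0},{"tx":-16,"ty":7,"tz":0,"roll":0},{"tx":-8,"ty":4,"tz":0,"roll":0},{"tx":-3,"ty":1,"tz":0,"roll":0.02},{"tx":0,"ty":0,"tz":0,"roll":0.05},{"tx":0,"ty":0,"tz":0,"roll":0.08},{"tx":0,"ty":0,"tz":0,"roll":0.1},{"tx":0,"ty":0,"tz":0,"roll":0.1},{"tx":0,"ty":0,"tz":0,"roll":0.1},{"tx":0,"ty":0,"tz":0,"roll":0.1},{"tx":0,"ty":0,"tz":0,"roll":0.1},{"tx":0,"ty":0,"tz":0,"roll":0.1}]'
python3 -m handwheel '[{"tx":0,"ty":0,"tz":0,"roll":0.09},{"tx":0,"ty":0,"tz":0,"roll":0.06},{"tx":0,"ty":0,"tz":0,"roll":0.02},{"tx":0,"ty":0,"tz":0,"roll":0},{"tx":0,"ty":0,"tz":0,"roll":0},{"tx":0,"ty":0,"tz":0,"roll":0}]'
python3 w.py w5
```

```text
t: 7.22
tool_pos: [0.4869, -0.1401, 0.2335]
tool_rot: [-2.588, -1.779, 0.001]
contact_force: [1.0, 0.1, -3.1]
opening: 0.0107
grip_force: 59.0
t: 8.22
tool_pos: [0.4901, -0.1887, 0.2339]
tool_rot: [-3.061, -0.701, 0.001]
contact_force: [-0.6, 0.2, -4.4]
opening: 0.0107
grip_force: 59.0
t: 8.72
tool_pos: [0.4902, -0.1894, 0.2342]
tool_rot: [-3.109, -0.448, 0.0]
contact_force: [0.3, -0.4, -4.5]
opening: 0.0103
grip_force: 59.0
8.7167 [ 0.49024254 -0.18944663  0.2341944 ] [[ 0.959  0.282 -0.   ]
 [ 0.282 -0.959  0.   ]
 [-0.    -0.    -1.   ]] y -73.61911394682215 [ 0.30011682 -0.38159276 -4.50442533] 58.987528681755066 [-0.51  -0.189  1.838  0.     1.493  0.774]
```

View pics/w5.png

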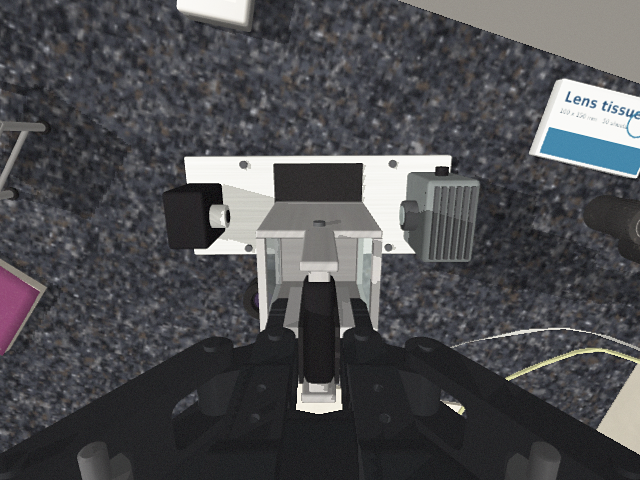

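The wrist view shows the cell square over the bench, with the base's far edge from (185,156) to (451,156) and the pad's far edge from (273,163) to (363,163). I'll fit these edges and compare them with the rim in the same view.

Run:
```python
from h import *
import cv2
T=np.load("w5T.npy");g=cv2.GaussianBlur(cv2.imread("pics/w5.png",0).astype(float),(3,3),0)
M=np.array([[.959,.282],[.282,-.959]]);M/=np.linalg.norm(M[0]);t=np.array([.49024,-.18945])
def edge(us,vs,axis,sign):
    out=[]
    for a in us:
        line=g[vs[0]:vs[1],a] if axis==0 else g[a,vs[0]:vs[1]]
        d=sign*np.diff(line);k=d.argmax();w=d[max(k-2,0):k+3].clip(0);i=(w*np.arange(max(k-2,0),max(k-2,0)+len(w))).sum()/w.sum()+.5+vs[0]
        out.append((a,i) if axis==0 else (i,a))
    return np.array(out)
def tool(uv,z): return ((ray("wrist",uv,z,T)[:,:2]-t)@M)*1e3
def rep(n,e,z):
    p=tool(e,z);i=0 if np.ptp(p[:,1])>np.ptp(p[:,0]) else 1
    f=np.polyfit(p[:,1-i],p[:,i],1);r=p[:,i]-np.polyval(f,p[:,1-i]);print(n,"tool","xy"[i],round(np.median(p[:,i]),2),"slope deg",round(np.degrees(np.arctan(f[0])),2),"resid",r.std().round(2))
rep("base far",edge(range(255,440,3),(148,163),0,1),.012)
rep("pad far",edge(range(280,358,3),(158,172),0,-1),.013)
rep("pad left",edge(range(168,200,2),(265,282),1,-1),.013)
rep("pad right",edge(range(168,200,2),(355,372),1,1),.013)
rep("base left",edge(range(165,182,2),(178,195),1,1),.012)
rep("base right",edge(range(160,168),(443,460),1,-1),.012)
print("rim corners",tool([(257,237),(382,237)],.214),"bar",tool([(320,275),(319,383)],.2587))
```

```text
base far tool x 56.66 slope deg 0.31 resid 0.1
pad far tool x 49.41 slope deg 0.35 resid 0.07
pad left tool y -45.75 slope deg -0.41 resid 0.06
pad right tool y 44.0 slope deg -0.28 resid 0.14
base left tool y -134.91 slope deg -0.24 resid 0.07
base right tool y 132.52 slope deg -3.43 resid 0.03
rim corners [[ 28.32354938 -29.3180687 ]
 [ 28.37298396  30.08971438]] bar [[ 26.77708331   0.47194522]
 [-18.55835275   0.16398461]]
```

```bash
python3 - <<'E'
import cv2
for n in("w4","w5"):
    g=cv2.imread(f"pics/{n}.png",0)
    for u in(275,365): print(n,u,g[196:246,u].tolist())
    print(n,"bar",g[262:290,319].tolist(),g[376:392,319].tolist())
    print("bottom row left/right",g[235,250:270].tolist(),g[235,370:392].tolist())
E
python3 - <<'E'
import sys;sys.path.insert(0,".")
from h import *
d4=np.load("w4.npy");d5=np.load("w5.npy")
for d in(d4,d5): print([ [round(float(d[r,c])*1e3,1) for r in (205,212,220,228,233,236,238,240)] for c in(275,365)])
E
```

```text
w4 275 [240, 241, 239, 238, 238, 239, 215, 222, 201, 205, 204, 205, 199, 199, 198, 199, 197, 199, 201, 197, 198, 198, 200, 199, 198, 199, 198, 199, 198, 200, 199, 198, 198, 202, 226, 242, 241, 241, 240, 240, 240, 195, 165, 203, 198, 201, 198, 199, 197, 201]
w4 365 [242, 241, 241, 243, 242, 242, 241, 242, 242, 238, 204, 195, 204, 205, 203, 201, 201, 199, 198, 199, 199, 200, 199, 197, 197, 200, 199, 198, 199, 197, 200, 200, 200, 197, 220, 247, 244, 242, 239, 236, 235, 198, 198, 226, 224, 224, 224, 223, 222, 223]
w4 bar [244, 243, 241, 240, 237, 235, 233, 230, 207, 198, 244, 241, 241, 242, 242, 241, 242, 241, 243, 247, 30, 46, 56, 57, 51, 51, 49, 55] [38, 41, 40, 37, 35, 37, 34, 97, 197, 193, 188, 191, 191, 189, 193, 187]
bottom row left/right [68, 65, 57, 73, 97, 108, 244, 238, 236, 235, 236, 237, 241, 238, 236, 234, 236, 237, 237, 236] [234, 239, 240, 239, 240, 241, 241, 242, 241, 240, 244, 228, 104, 65, 70, 63, 57, 67, 62, 62, 75, 90]
w5 275 [53, 70, 54, 50, 44, 54, 100, 121, 118, 120, 120, 121, 119, 118, 114, 116, 120, 115, 119, 118, 120, 117, 119, 119, 118, 117, 117, 120, 119, 118,
[... 339 characters left out ...]
225, 226, 224, 225]
w5 bar [180, 191, 207, 205, 201, 202, 202, 199, 179, 179, 214, 212, 211, 211, 211, 211, 210, 209, 214, 211, 15, 27, 33, 35, 35, 34, 36, 33] [28, 27, 25, 33, 24, 28, 26, 76, 168, 211, 205, 204, 206, 204, 206, 201]
bottom row left/right [201, 197, 197, 199, 201, 200, 220, 207, 202, 202, 203, 205, 211, 209, 201, 200, 202, 204, 204, 200] [204, 206, 207, 211, 210, 211, 212, 215, 211, 214, 214, 165, 217, 247, 247, 246, 245, 245, 245, 245, 244, 245]
[[228.8, 208.4, 188.0, 170.6, 167.6, 167.9, 217.9, 216.5], [317.6, 208.4, 187.8, 171.8, 167.5, 168.7, 203.1, 204.0]]
[[229.0, 207.6, 187.4, 170.9, 167.5, 168.1, 215.8, 217.6], [371.1, 208.2, 187.4, 172.5, 167.3, 167.8, 203.5, 202.5]]
```

Run:
```python
from h import *
T=np.load("w5T.npy");M=np.array([[.959,.282],[.282,-.959]]);t=np.array([.49024,-.18945])
tool=lambda uv,z:((ray("wrist",uv,z,T)[:,:2]-t)@M*1e3).round(2)
print("rim",tool([(255.7,230.3),(381.5,230.3)],.214),"bar",tool([(320,281.7),(319,383.3)],.2587),"bar c?",tool([(320,281.7),(319,383.3)],.2527))
d=np.load("w5.npy");K=optics.camera_params("wrist")["mtx"]
for u,v in((275,233),(365,233),(275,205),(275,225),(319,300),(319,350),(319,295),(319,375),(300,175),(300,160)):
    p=(T@np.r_[np.linalg.inv(K)@[u,v,1]*d[v,u],1])[:3];print(u,v,((p[:2]-t)@M*1e3).round(1),p[2].round(4))
```

```text
rim [[ 31.6  -29.76]
 [ 31.65  29.67]] bar [[ 24.2    0.48]
 [-18.69   0.16]] bar c? [[ 21.68   0.5 ]
 [-23.38   0.17]]
275 233 [ 30.6 -20.5] 0.2152
365 233 [30.7 21.7] 0.2154
275 205 [ 32.  -28.1] 0.1507
275 225 [ 31.7 -21.8] 0.2039
319 300 [17.1  0.1] 0.2589
319 350 [-3.4  0.1] 0.2592
319 295 [19.2  0.1] 0.2591
319 375 [-14.5   0.2] 0.2592
300 175 [ 37.1 -18.9] 0.0119
300 160 [ 51.9 -18.8] 0.0109
```

Both cameras agree that the pad centre is about 2.5 mm further along tool x than the cell, with a 0.3° turn to correct. I'll correct that and lower to about 4 mm above the pad.

```bash
python3 -m handwheel '[{"tx":1.5,"ty":-0.5,"tz":0,"roll":-0.005},{"tx":1,"ty":0,"tz":4,"roll":0},{"tx":0,"ty":0,"tz":8,"roll":0},{"tx":0,"ty":0,"tz":13,"roll":0},{"tx":0,"ty":0,"tz":16,"roll":0},{"tx":0,"ty":0,"tz":16,"roll":0},{"tx":0,"ty":0,"tz":16,"roll":0},{"tx":0,"ty":0,"tz":15,"roll":0},{"tx":0,"ty":0,"tz":12,"roll":0},{"tx":0,"ty":0,"tz":8,"roll":0},{"tx":0,"ty":0,"tz":5,"roll":0},{"tx":0,"ty":0,"tz":3,"roll":0}]'
python3 -m handwheel '[{"tx":0,"ty":0,"tz":1,"roll":0},{"tx":0,"ty":0,"tz":0.5,"roll":0},{"tx":0,"ty":0,"tz":0,"roll":0},{"tx":0,"ty":0,"tz":0,"roll":0}]'
```

```text
t: 9.77
tool_pos: [0.4922, -0.1884, 0.1174]
tool_rot: [-3.108, -0.453, 0.001]
contact_force: [-0.2, 0.6, -2.1]
opening: 0.0108
grip_force: 59.0
t: 10.1
tool_pos: [0.4931, -0.1889, 0.1177]
tool_rot: [3.108, 0.453, 0.002]
contact_force: [-0.4, 0.5, -3.7]
opening: 0.0109
grip_force: 59.0
```

```bash
python3 -m handwheel '[{"tx":0,"ty":0,"tz":1,"roll":0},{"tx":0,"ty":0,"tz":1,"roll":0},{"tx":0,"ty":0,"tz":0.8,"roll":0},{"tx":0,"ty":0,"tz":0.6,"roll":0},{"tx":0,"ty":0,"tz":0.4,"roll":0},{"tx":0,"ty":0,"tz":0,"roll":0},{"tx":0,"ty":0,"tz":0,"roll":0}]'
python3 -m handwheel '[{"tx":0,"ty":0,"tz":0.4,"roll":0},{"tx":0,"ty":0,"tz":0.3,"roll":0},{"tx":0,"ty":0,"tz":0,"roll":0},{"tx":0,"ty":0,"tz":0,"roll":0}]'
```

```text
t: 10.68
tool_pos: [0.4925, -0.1886, 0.1129]
tool_rot: [-3.109, -0.454, 0.0]
contact_force: [-0.2, -0.5, -3.5]
opening: 0.0109
grip_force: 59.0
t: 11.02
tool_pos: [0.4927, -0.1886, 0.1125]
tool_rot: [3.108, 0.454, 0.0]
contact_force: [0.2, 0.7, -2.8]
opening: 0.011
grip_force: 59.2
```

```bash
python3 -m handwheel '[{"tx":0,"ty":0,"tz":0.3,"roll":0},{"tx":0,"ty":0,"tz":0.2,"roll":0},{"tx":0,"ty":0,"tz":0,"roll":0},{"tx":0,"ty":0,"tz":0,"roll":0}]'
python3 w.py w6;python3 - <<'E'
from h import *
import cv2
im,d=optics.get_image("scene");cv2.imwrite("pics/s2.png",cv2.resize(im[230:400,290:510,::-1],None,fx=3.5,fy=3.5,interpolation=cv2.INTER_CUBIC))
E
```

```text
t: 11.35
tool_pos: [0.4928, -0.1887, 0.1125]
tool_rot: [3.108, 0.454, 0.001]
contact_force: [-1.5, 0.9, 1.3]
opening: 0.011
grip_force: 59.8
11.35 [ 0.49281075 -0.18872289  0.11249575] [[ 0.958  0.286  0.001]
 [ 0.286 -0.958 -0.   ]
 [ 0.     0.    -1.   ]] y -73.39369776616397 [-1.46286342  0.85509961  1.29538716] 59.814512729644775 [-0.507 -0.076  1.946 -0.     1.271  0.774]
```

Contact is made: the vertical force went from -3 to +1.3 N. I'll check centring in the wrist view before letting go.

View pics/w6.png

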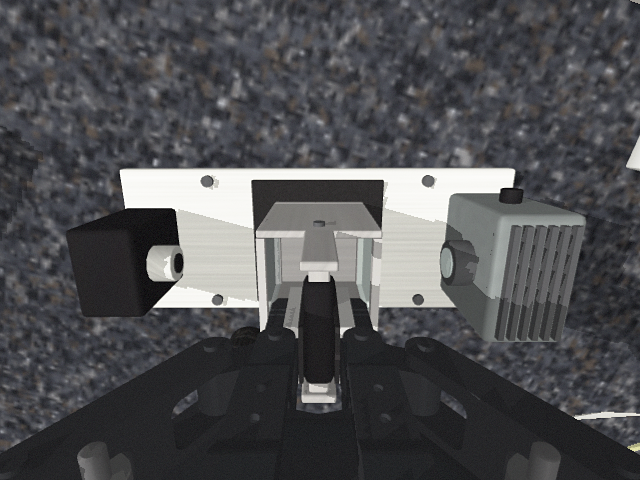

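The cell stands on the pad between lamp and detector. Pad's far edge is near row 180 (columns 252–383) and the cell's far foot near row 203 (columns 275–365). I'll measure the margins, both on the pad plane.

Run:
```python
from h import *
import cv2
T=np.load("w6T.npy");g=cv2.GaussianBlur(cv2.imread("pics/w6.png",0).astype(float),(3,3),0)
M=np.array([[.958,.286],[.286,-.958]]);t=np.array([.4928,-.1887])
def e(us,lo,hi,axis,s):
    o=[]
    for a in us:
        L=g[lo:hi,a] if axis==0 else g[a,lo:hi];d=s*np.diff(L);k=d.argmax();a0=max(k-2,0);w=d[a0:k+3].clip(0)
        i=(w*np.arange(a0,a0+len(w))).sum()/w.sum()+.5+lo;o.append((a,i) if axis==0 else (i,a))
    return np.array(o)
def rep(n,q,ax):
    p=(ray("wrist",q,.013,T)[:,:2]-t)@M*1e3;f=np.polyfit(p[:,1-ax],p[:,ax],1);print(n,np.median(p[:,ax]).round(2),np.degrees(np.arctan(f[0])).round(2))
rep("pad far x",e(range(258,378,3),174,188,0,-1),0)
rep("cell foot x",e(range(282,360,3),195,212,0,1),0)
rep("pad left y",e(range(184,225,3),245,260,1,-1),1)
rep("pad right y",e(range(184,225,3),376,390,1,1),1)
print([g[r,268:282].round().tolist() for r in(204,)],[g[r,358:372].round().tolist() for r in(204,)])
for r in(203,204,205):
    q=np.r_[e([r],268,282,1,1),e([r],358,374,1,-1)];print("foot corners",q.tolist(),((ray("wrist",q,.013,T)[:,:2]-t)@M*1e3).round(2))
```

```text
pad far x 46.67 0.02
cell foot x 31.63 0.03
pad left y -45.67 -0.07
pad right y 43.91 0.25
[[45.0, 45.0, 46.0, 47.0, 55.0, 82.0, 115.0, 130.0, 132.0, 132.0, 131.0, 130.0, 130.0, 130.0]] [[127.0, 128.0, 128.0, 129.0, 121.0, 93.0, 61.0, 43.0, 39.0, 39.0, 40.0, 43.0, 45.0, 46.0]]
foot corners [[273.96239372138655, 203.0], [362.5991957104558, 203.0]] [[ 30.5  -30.62]
 [ 30.53  30.29]]
foot corners [[273.2292736610418, 204.0], [363.3087318087318, 204.0]] [[ 29.81 -31.15]
 [ 29.84  30.8 ]]
foot corners [[272.47065820777163, 205.0], [364.2570621468927, 205.0]] [[ 29.11 -31.69]
 [ 29.14  31.48]]
```

Margins come out at 15.0 mm along x (ideal 15), 0.7 mm off along y, and no angle error. Releasing and retreating.

```bash
python3 -m handwheel '[{"tx":0,"ty":0,"tz":0,"roll":0},{"tx":0,"ty":0,"tz":0,"roll":0},{"tx":0,"ty":0,"tz":0,"roll":0},{"tx":0,"ty":0,"tz":0,"roll":0},{"tx":0,"ty":0,"tz":0,"roll":0},{"tx":0,"ty":0,"tz":0,"roll":0}]' 45 20
python3 -m handwheel '[{"tx":0,"ty":0,"tz":-2,"roll":0},{"tx":0,"ty":0,"tz":-6,"roll":0},{"tx":0,"ty":0,"tz":-12,"roll":0},{"tx":0,"ty":0,"tz":-18,"roll":0},{"tx":0,"ty":0,"tz":-20,"roll":0},{"tx":0,"ty":0,"tz":-20,"roll":0},{"tx":0,"ty":0,"tz":-20,"roll":0},{"tx":0,"ty":0,"tz":-15,"roll":0},{"tx":0,"ty":0,"tz":-7,"roll":0},{"tx":0,"ty":0,"tz":0,"roll":0},{"tx":0,"ty":0,"tz":0,"roll":0},{"tx":0,"ty":0,"tz":0,"roll":0}]'
python3 w.py w7
python3 - <<'E'
from h import *
T=np.load("w7T.npy");d=np.load("w7.npy");K=optics.camera_params("wrist")["mtx"]
v,u=np.mgrid[120:400:2,200:440:2];z=d[v,u]
p=(np.c_[u.ravel(),v.ravel(),np.ones(u.size)]@np.linalg.inv(K).T*z.ravel()[:,None])@T[:3,:3].T+T[:3,3]
M=np.array([[.958,.286],[.286,-.958]]);q=(p[:,:2]-[.4928,-.1887])@M*1e3
k=(abs(p[:,2]-.094)<.003)&(abs(q)<40).all(1);print("rim z",np.median(p[k,2]),"range",np.percentile(q[k],[1,99],axis=0),k.sum())
k=(abs(p[:,2]-.137)<.003)&(abs(q)<40).all(1);print("bar top",np.median(p[k,2]),np.percentile(q[k],[1,99],axis=0))
E
```

```text
t: 11.95
tool_pos: [0.4926, -0.1886, 0.1118]
tool_rot: [3.109, 0.454, 0.0]
contact_force: [-0.6, 0.5, -0.2]
opening: 0.045
grip_force: 0.0
t: 12.95
tool_pos: [0.492, -0.1883, 0.2306]
tool_rot: [-3.108, -0.453, 0.002]
contact_force: [-0.9, -0.0, 0.1]
opening: 0.0452
grip_force: 0.0
12.95 [ 0.49198685 -0.18830658  0.230622  ] [[ 0.958  0.286 -0.002]
 [ 0.286 -0.958  0.001]
 [-0.001 -0.001 -1.   ]] y -73.39715729384739 [-0.94796365 -0.01671573  0.10491814] 0.0 [-0.507 -0.183  1.839 -0.     1.488  0.774]
rim z 0.09313293683186077 range [[-27.14443165 -29.85414435]
 [ 31.96697375  29.64376286]] 322
bar top 0.13682644253551102 [[-26.52889084  -6.52211648]
 [ 31.44868317   5.99898147]]
```

The rim is at 93 mm and the bar top at 137 mm, so the cell is standing upright and unchanged after release. Handing in.

```bash
python3 -c "
from station import ctrl
print(ctrl.finish_job())"
```

```text
the job is handed in; nothing more can be done
None
```

The cell stands upright on the pad, measured within about 1 mm of its centre with the windows square to the lamp and detector. The job was handed in at about 13 s with the gripper clear; the bottle and eyepiece were never approached, though I took no final picture of them.

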